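Rock a seized keeper free and move the silver ring to the soldering turntable

ROBOT

A 7-joint arm with a two-finger parallel gripper is mounted at the origin on the work surface. World frame = base frame: x ahead of the robot, y to its left, z up, the work surface at z = 0. Lengths are in m, angles in rad, forces in N, time in s.
With the tool pointing down it reaches from about 0.4 to 0.85 m from the base axis. Payload 10.4 kg.
Tool frame: the origin (TCP) lies at the very end of the fingers, on their centre line; the grasp point (between the pads) lies 19 mm behind it; z points along the fingers, y is the direction in which the jaws open and shut (so a half turn about z gives the same grasp; the last joint's range is limited). The gripper opens to 87 mm and grips with 3 to 60 N. Pads are 19 mm wide; open, the fingers measure 117 mm over their backs; the gripper's body (75 mm by 190 mm) begins 51 mm behind the grasp point.
Start: joints at [-1.369, 0.332, -0.065, 1.46, 0.022, 1.35, -0.088], TCP at [0.139, 0.609, 0.223] pointing down, gripper open.
Joint ranges: [-2.6, 2.6], [-0.5, 2.12], [-1.47, 1.34], [0.16, 2.42], [-1.27, 4.41], [0.06, 2.06], [-2.6, 2.6]. Speed limits (rad/s): [2.22, 2.22, 2.79, 2.79, 3.14, 3.14, 3.14].

INTERFACE

Orientations are given as a unit quaternion [x, y, z, w].
In Python, from bench import r, eyes, job gives the robot as it stands. The module is installed in compiled form; this text tells all that it offers.
- The arm moves only by the tool play_rows, never from a script. Its argument "motion" is a list of rows, each a list of 7 numbers: the shift along the tool's x, y, z as a fraction of full scale, then the turn, a rotation vector about the tool's x, y, z as a fraction of full scale, then the opening in per cent of the stroke, from 0 (shut) to 100 (fully open). A call has 1 to 5 rows; each row is the pose to reach, as a shift and turn from the pose commanded when the call began, along the tool's axes at that moment; what a row does not reach only later rows make up. Full scale, the value 1, is 0.2 m for a shift and 90 degrees for a turn. A row lasts 1/8 s, in which the tool goes at most 62.5 mm and 10.7 degrees, less where a joint would pass 70% of its speed; a pose out of reach is approached as far as the arm can. A call with a number of a shift or a turn outside -1 to 1 is refused whole. A call with a gripper value outside its range is refused whole. The fingers move at their own pace and stop on an object; "squeeze" is the grip in N (left out, the last holds). Time passes only in rows, so rows that repeat a pose let the fingers close. It gives the time, the measured TCP pose, the force and the opening at its end, in the units of the state.
- r.read_state(): the state, without advancing time (a new reading comes with each control period).
- eyes.camera(name): name is "side" or "top" or "wrist"; returns a dict with "image" (384x512x3 uint8, red, green, blue), "mtx" (3x3 intrinsics, pixels), "dist" ([k1, k2, p1, p2, k3] as OpenCV has them; the pictures are not rectified), "R" (3x3) and "t" (3): a world point X has camera coordinates R X + t. Camera axes: x right, y down, z forward; pixel columns grow to the right and rows downward; lengths in m; the calibration is good to about 2 mm. A picture is of the moment at which its call begins. There is no depth.
- job.close_job(): hands the job in, once; it reports no verdict.
Trained networks look in a picture, given as the dict that the camera call returned (one of the last four; its "shot" number tells which), for a name from the list of things; names that differ only in an ending like _2 or _b are one class to them, and where a whole thing is asked for, a point or a joint stands for the part that bears it (a point fixed in the world has none). Each returns a list of dicts, best first, with "p" (0 to 1); they miss things now and then, are a little off and sometimes report something else, mostly with a low value. They report only what shows in the picture. A call takes as long as a camera call. They do not tell look-alikes from the thing itself.
- eyes.regions_of(picture, label): "region" (384x512 bool, what is visible of it) and "xy" ([column, row] in pixels, amid what is visible of it).
- eyes.landmark_of(picture, label): "xy" ([column, row] in pixels: a listed point, or the origin of a listed thing).
The state is a dict: "time": time; "joint_positions": joint angles; "joint_vel": joint speeds; "joint_torque": joint torques, N m; "ee_pos": TCP position; "eef_rot": TCP orientation; "ft_force": force on the tool from outside, world axes, zero at the start; "torque": the same for the moment, N m; "width": finger opening in m.
Only numpy, scipy, OpenCV 4.12 (cv2) and the standard library are available. Lean on these libraries where they do the work, as an engineer would, in place of code of your own. Each camera call takes 0.05 s, during which the arm holds its last target. There are 200 camera calls.

TASK

The keeper that holds the silver napkin ring down on its fixture has seized with old flux. Rock its wing knob back and forth in small arcs, gently, until it breaks free, without ever twisting the brass drum below it by more than about three degrees; then turn the knob anticlockwise about a quarter turn so that the keeper is well clear of the ring, which stays where it is. Then lift the ring off and set it down upright (not dropped) near the middle of the round soldering turntable, let go and leave the other things on the bench alone.

Things in the scene. Friction and masses are not known exactly. Their poses are not given: they have to be found in the camera images.
- fixture: Hold-down fixture, fixed: dark steel base plate 90 (x) by 200 (y) mm, 14 mm thick. Origin under its centre, on the bench, z up. A brass drum (60 mm across, from 14 to 46 mm above the bench) stands at y = +42.5 mm of this frame; the ring's nest is at y = -42.5 mm.
- nest (a point): Where the ring stands on the fixture: point on the top of the base plate, 14 mm above the bench, on the axis of a steel boss 33 mm across and 12 mm high that stands inside the ring.
- knob_grip (a point): Wing knob on the brass drum: point on its vertical turning axis, 80 mm above the bench. The wing is an upright flat bar 12 mm thick, 40 mm long, 60 to 94 mm above the bench. The point turns with the knob: y along the wing, x across its thickness (grip there), z up. Knob and keeper are one piece; the keeper points along -y, over the ring at the start.
- keeper_tip (a point): Free end of the keeper, a flat steel arm 16 mm wide and 6 mm thick (51 to 57 mm above the bench) that reaches 95 mm from the knob axis, 3 mm over the ring at the start. It turns with the knob.
- knob (a joint): Angle of knob and keeper relative to the drum, rad: 0 with the keeper over the ring (starts within 0.02), growing anticlockwise seen from above (keeper swings to the fixture's +x). While seized it has a small play between two hard stops, dragging with 0.05 N m. The first stops lie 0.05 to 0.50 rad from 0 either way, differ each time and cannot be seen. Once free it turns easily past 1.5 rad.
- hub (a point): Middle of the drum's top face, 46 mm above the bench: the seized joint. Each time the knob is turned right against the stop on the alternate side (anticlockwise first), crust yields and the stops move out (about 0.06 rad by the next visit to that side); the same side twice, or over 0.03 rad short, gains nothing. About five strokes, the last anticlockwise (at 0.15 to 0.6 rad it gives way), free it.
- drum (a joint): Twist of the brass drum (60 mm across) on its springy mount, rad, anticlockwise positive, 0 unloaded. It yields 0.2 rad per N m on the knob: about 0.01 from plain drag, more as soon as the knob bears on a stop (0.03 rad, 0.15 N m, tells it well). Over 0.07 rad (0.35 N m) either way shears the mount. Knob heading in the room = fixture yaw + drum + knob.
- ring_center (a point): Silver-coloured napkin ring, an open tube standing upright on the fixture round the boss: 44 mm outside, 36 mm inside diameter, 34 mm high, 170 g. The point is its centre, half-way up; z along its axis.
- disc_top (a point): Middle of the top face of the round pale soldering turntable (disc 150 mm across, 16 mm thick, on a dark foot), 60 mm above the bench. It is locked and does not turn.
- bench_block: Bystander: loose steel block 100 x 100 x 25 mm. Origin under its centre.
- tumbler: Bystander: loose plastic cup 60 mm across, 75 mm high. Origin under its centre.
- hammer: Bystander: loose hammer 220 mm long lying on the bench.
- brush: Bystander: loose brush 180 mm long lying on the bench.
- ring: The same ring; origin at the centre of its lower rim.
Things that resemble listed ones, but are neither listed nor needed, are in the scene too. Leave any green look-alike of the fixture alone.

How it is judged:
By the outcome, as a careful person would: the job done as asked, in the order asked, and still so for the second after the job is handed in, with the robot touching nothing.
It also fails if it takes over 72 s, if anything falls off the work surface, if the arm or the gripper's body presses on something with over 40 N, if the wrist force passes 120 N, or if a joint passes its speed limit or range.

## Working session

There is one attempt and no reset: what is moved stays moved. The work goes in short steps, Python scripts to look and compute and a tool call to move; the robot and the scene stay as the last step left them, time stands still between calls to the robot, and variables do not carry over. Pictures are saved under pics/ and viewed, about 8 in all and at most 12, crops included, and the job is handed in when it is done.

Besides the shell and the picture viewer there is one more tool, called after "Request:" in YAML: its name, and indented under it one key for each argument. play_rows: Moves the arm, as the interface text tells. Shift numbers are shares of 0.2 m and turn numbers shares of 90 degrees, none past 1 either way. Its arguments: {"type":"object","properties":{"motion":{"type":"array","items":{"type":"array","items":{"type":"number"}}},"squeeze":{"type":"number"}},"required":["motion"]}

```bash
mkdir -p pics; cat > h.py <<'E'
import numpy as np, cv2
from bench import r, eyes, job
from scipy.spatial.transform import Rotation as Ro
def ray(pic,xy):
    u=cv2.undistortPoints(np.array([[xy]],float),np.array(pic["mtx"]),np.array(pic["dist"]))[0,0]
    R=np.array(pic["R"]);t=np.array(pic["t"])
    return -R.T@t, R.T@np.array([u[0],u[1],1.])
def atz(pic,xy,z):
    c,d=ray(pic,xy); return c+d*(z-c[2])/d[2]
def proj(pic,X):
    R=np.array(pic["R"]);t=np.array(pic["t"])
    return cv2.projectPoints(np.array([X],float),cv2.Rodrigues(R)[0],t,np.array(pic["mtx"]),np.array(pic["dist"]))[0].reshape(-1,2)
def tri(obs):
    A=np.zeros((3,3));b=np.zeros(3)
    for p,xy in obs:
        c,d=ray(p,xy);d=d/np.linalg.norm(d);M=np.eye(3)-np.outer(d,d);A+=M;b+=M@c
    return np.linalg.solve(A,b)
def save(pic,name,crop=None,s=1):
    im=pic["image"][:,:,::-1]
    if crop: im=im[crop[1]:crop[3],crop[0]:crop[2]]
    cv2.imwrite("pics/"+name,cv2.resize(im,None,fx=s,fy=s,interpolation=cv2.INTER_CUBIC))
E
cat > a.py <<'E'
from h import *
np.set_printoptions(precision=4,suppress=True)
P={n:eyes.camera(n) for n in("top","side")}
Z=dict(fixture=0,nest=.014,knob_grip=.08,keeper_tip=.054,hub=.046,ring_center=.031,disc_top=.06,bench_block=0,tumbler=0,hammer=0.01,brush=0.01)
for l,z in Z.items():
  for n,p in P.items():
    for d in eyes.landmark_of(p,l)[:4]:
      print(l,n,round(d["p"],2),np.round(d["xy"],1),atz(p,d["xy"],z))
s=r.read_state();print(s)
cv2.imwrite("pics/a.png",np.vstack([P["top"]["image"],P["side"]["image"]])[:,:,::-1][:, :])
save(P["top"],"top.png",s=1.5);save(P["side"],"side.png",s=1.5)
E
python3 a.py
```

```text
fixture top 0.96 [211.  201.1] [0.5219 0.2316 0.    ]
fixture top 0.7 [231.6 272. ] [0.3333 0.1705 0.    ]
fixture top 0.59 [138.6 155.7] [0.6469 0.4395 0.    ]
fixture side 0.84 [223.1 133.1] [0.6672 0.4436 0.    ]
fixture side 0.79 [217.  190.6] [0.5249 0.2348 0.    ]
fixture side 0.73 [161.5 239.5] [0.3286 0.1679 0.    ]
fixture side 0.65 [146. 162.] [0.4067 0.4545 0.    ]
nest top 0.92 [140.3 249.2] [0.3873 0.413  0.014 ]
nest top 0.87 [245.  274.9] [0.3263 0.1347 0.014 ]
nest top 0.62 [151.7 147.8] [0.6661 0.4004 0.014 ]
nest top 0.56 [230.1 199.3] [0.5253 0.1789 0.014 ]
nest side 0.97 [231.2 134.9] [0.6754 0.4057 0.014 ]
nest side 0.83 [148.3 168.8] [0.3975 0.4076 0.014 ]
nest side 0.8 [163.7 250.7] [0.3176 0.1245 0.014 ]
nest side 0.74 [230.4 198.5] [0.5344 0.1782 0.014 ]
knob_grip top 0.85 [113.2 145.5] [0.6516 0.4865 0.08  ]
knob_grip top 0.83 [211.9 272.1] [0.3312 0.2143 0.08  ]
knob_grip top 0.68 [102.  235.3] [0.4158 0.4958 0.08  ]
knob_grip top 0.59 [190.8 193. ] [0.5282 0.2751 0.08  ]
knob_grip side 0.63 [135.2 133.8] [0.4075 0.4942 0.08  ]
knob_grip side 0.58 [205.8 16
[... 1499 characters left out ...]
.7377 0.2    0.01  ]
hammer side 0.93 [287.7 164.8] [0.7419 0.201  0.01  ]
brush top 0.73 [366.7 124.5] [ 0.7455 -0.1982  0.01  ]
brush side 0.62 [396.1 264.3] [ 0.7469 -0.2043  0.01  ]
{'time': 1.2, 'joint_positions': array([-1.3686,  0.3322, -0.0647,  1.4601,  0.0216,  1.3499, -0.0885]), 'joint_vel': array([-0.0005,  0.0008,  0.0011, -0.0007, -0.0002, -0.0013, -0.0016]), 'joint_torque': array([  0.0007, -62.3064,   0.0251, -39.011 ,  -0.061 ,   0.0317,
        -0.    ]), 'ee_pos': array([0.1393, 0.6093, 0.2226]), 'eef_rot': array([ 0.1122,  0.9937,  0.    , -0.    ]), 'ft_force': array([-0.0863,  0.1566, -0.2752]), 'torque': array([-0.0314, -0.0181, -0.0067]), 'width': 0.08669728145831035}
```

View pics/top.png

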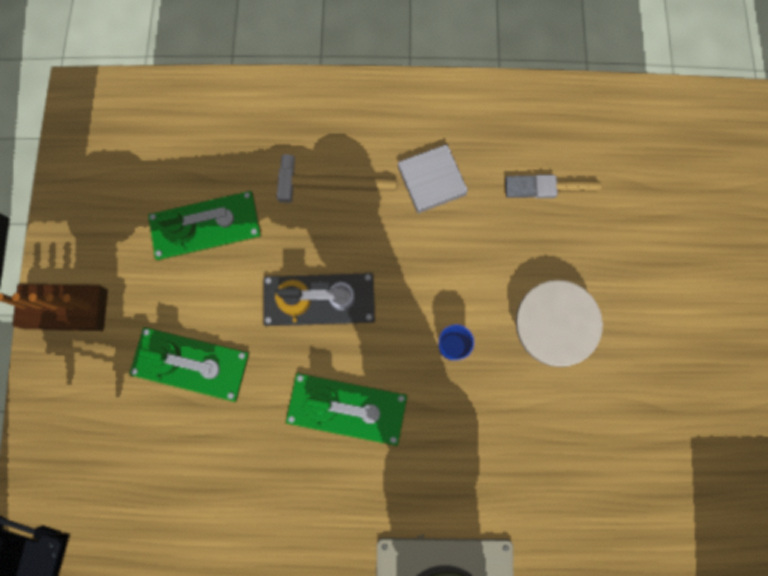

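View pics/side.png

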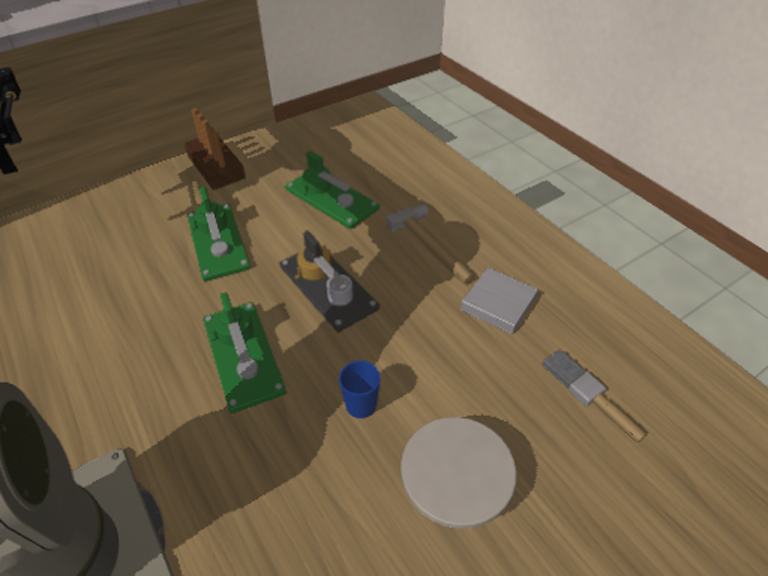

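The wanted fixture is the dark one with a brass drum, top-picture pixel (213,200) native, ring at about (228,197). The three green ones, at (231,272), (139,156) and (127,242), are look-alikes. Next I'll move above the dark fixture for a close check with the wrist camera.

Request:
play_rows:
  motion:
    - [-0.2,-0.13,0,0,0,0.1,100]
    - [-0.4,-0.25,0,0,0,0.2,100]
    - [-0.6,-0.38,0,0,0,0.3,100]
    - [-0.8,-0.5,0,0,0,0.4,100]
    - [-1,-0.63,0,0,0,0.5,100]

```text
time: 1.82
ee_pos: [0.3072, 0.4408, 0.2228]
eef_rot: [0.486, 0.874, 0.0, -0.0]
ft_force: [1.2, 0.5, -0.1]
width: 0.0872
```

```bash
cat >> h.py <<'E'
np.set_printoptions(precision=4,suppress=True)
def go(x,y,z,yh):
    """numbers for play_rows: TCP target, heading of tool y (rad)"""
    s=r.read_state();R0=Ro.from_quat(s["eef_rot"]);p=s["ee_pos"]
    Rt=Ro.from_matrix(np.array([[np.sin(yh),np.cos(yh),0],[-np.cos(yh),np.sin(yh),0],[0,0,-1]]))
    print("pos",p,"R",R0.as_matrix()[:, 1],"shift",R0.inv().apply(np.array([x,y,z])-p)/.2,"turn",(R0.inv()*Rt).as_rotvec()/(np.pi/2))
E
python3 - <<'E'
from h import *
go(.525,.23,.22,.05); print(r.read_state()["joint_positions"])
E
```

```text
Traceback (most recent call last):
  File "h.py", line 26, in go
    Rt=Ro.from_matrix(np.array([[np.sin(yh),np.cos(yh),0],[-np.cos(yh),np.sin(yh),0],[0,0,-1]]))
  File "scipy/spatial/transform/_rotation.pyx", line 1143, in scipy.spatial.transform._rotation.Rotation.from_matrix
ValueError: Non-positive determinant (left-handed or null coordinate frame) in rotation matrix 0: [[ 0.05    0.9988  0.    ]
 [-0.9988  0.05    0.    ]
 [ 0.      0.     -1.    ]].
```

```bash
sed -i 's/\[\[np.sin(yh),np.cos(yh),0\],\[-np.cos(yh)/[[-np.sin(yh),np.cos(yh),0],[np.cos(yh)/' h.py
python3 - <<'E'
from h import *
go(.525,.23,.22,.05); print(r.read_state()["joint_positions"])
E
```

```text
pos [0.3072 0.4408 0.2228] R [0.8496 0.5274 0.0005] shift [-1.4699  0.3696  0.0133] turn [ 0.0002 -0.0003  0.3218]
[-1.1753  0.1348  0.141   1.7027 -0.0198  1.3048 -0.4749]
```

Request:
play_rows:
  motion:
    - [-0.2,0.05,0,0,0,0.08,100]
    - [-0.4,0.1,0,0,0,0.16,100]
    - [-0.6,0.15,0,0,0,0.24,100]
    - [-0.8,0.2,0,0,0,0.32,100]
    - [-1,0.25,0,0,0,0.32,100]

```text
time: 2.45
ee_pos: [0.4558, 0.2981, 0.2228]
eef_rot: [0.687, 0.727, 0.0, -0.0]
ft_force: [0.7, 0.1, 0.1]
width: 0.0872
```

```bash
cat > w.py <<'E'
from h import *
import sys
P={n:eyes.camera(n) for n in("wrist","top","side")}
print("cam",ray(P["wrist"],(256,192)))
Z=dict(fixture=0,nest=.014,knob_grip=.08,keeper_tip=.054,hub=.046,ring_center=.031)
for l,z in Z.items():
  for n,p in P.items():
    for d in eyes.landmark_of(p,l)[:4]:
      X=atz(p,d["xy"],z)
      if np.hypot(X[0]-.523,X[1]-.23)<.12: print(l,n,round(d["p"],2),np.round(d["xy"],1),X)
save(P["wrist"],sys.argv[1],s=1.5)
go(.525,.23,.22,.05); print(r.read_state()["joint_positions"])
E
python3 w.py w1.png
```

```text
cam (array([0.4519, 0.3664, 0.3841]), array([ 0.0258, -0.2531, -0.9672]))
fixture wrist 0.78 [292.9 217. ] [0.5212 0.2293 0.    ]
fixture top 0.73 [213.1 201.1] [0.522  0.2259 0.    ]
fixture side 0.64 [220.5 191.4] [0.5314 0.2268 0.    ]
fixture side 0.6 [228.9 187.1] [0.5589 0.2279 0.    ]
nest wrist 0.91 [297.1 245.9] [0.5296 0.1879 0.014 ]
nest top 0.82 [228.  200.6] [0.5217 0.1845 0.014 ]
nest top 0.59 [212.4 201.7] [0.518  0.2263 0.014 ]
nest side 0.72 [228.8 197. ] [0.5337 0.1852 0.014 ]
knob_grip wrist 0.71 [307.9 208.8] [0.5239 0.2693 0.08  ]
knob_grip top 0.89 [189.2 195.7] [0.5211 0.2788 0.08  ]
knob_grip side 0.57 [206.2 163.9] [0.5169 0.2662 0.08  ]
keeper_tip wrist 0.82 [302.9 264.6] [0.5323 0.1791 0.054 ]
keeper_tip top 0.51 [234.5 196.5] [0.5258 0.1651 0.054 ]
keeper_tip side 0.84 [229.3 188.3] [0.5334 0.1781 0.054 ]
hub wrist 0.93 [304.4 201.5] [0.5262 0.2684 0.046 ]
hub top 0.95 [196.9 198. ] [0.5216 0.2638 0.046 ]
hub top 0.55 [228.6 199.9] [0.518  0.1807 0.046 ]
hub side 0.98 [209.8 175.1] [0.5186 0.2559 0.046 ]
ring_center wrist 0.51 [296.6 251.9] [0.5263 0.1864 0.031 ]
ring_center top 0.58 [228.7 197. ] [0.5284 0.1817 0.031 ]
ring_center side 0.74 [224.6 191.7] [0.527  0.1938 0.031 ]
pos [0.4549 0.2991 0.2225] R [0.9983 0.0579 0.    ] shift [-0.3651  0.3299  0.0127] turn [ 0.     -0.0001  0.005 ]
[-0.967   0.1507  0.3361  1.6939 -0.0514  1.3055 -0.5631]
```

Request:
play_rows:
  motion:
    - [-0.2,0.17,0,0,0,0,100]
    - [-0.4,0.33,0,0,0,0,100]
    - [-0.4,0.33,0,0,0,0,100]
    - [-0.4,0.33,0,0,0,0,100]

```text
time: 4.0
ee_pos: [0.5252, 0.2234, 0.2224]
eef_rot: [0.686, 0.727, -0.0, -0.0]
ft_force: [0.2, 0.2, -0.2]
width: 0.0867
```

```bash
python3 w.py w2.png
```

```text
cam (array([0.5213, 0.2917, 0.3837]), array([ 0.0255, -0.2533, -0.9671]))
fixture wrist 0.81 [251.4 167.6] [0.5225 0.2276 0.    ]
fixture wrist 0.6 [253.2 141.7] [0.5229 0.2651 0.    ]
fixture side 0.95 [219.8 187.5] [0.5372 0.2407 0.    ]
nest wrist 0.8 [253.4 199.3] [0.5279 0.1837 0.014 ]
nest top 0.52 [228.1 200.1] [0.523  0.1842 0.014 ]
nest side 0.62 [227.8 198.3] [0.5291 0.1827 0.014 ]
knob_grip side 0.74 [207.9 164.1] [0.5203 0.263  0.08  ]
keeper_tip wrist 0.86 [253.2 215. ] [0.5282 0.1738 0.054 ]
keeper_tip side 0.78 [227.4 187.9] [0.53   0.1821 0.054 ]
hub wrist 0.81 [253.4 140.2] [0.5229 0.2702 0.046 ]
hub side 0.88 [211.2 172.6] [0.5265 0.2622 0.046 ]
ring_center wrist 0.56 [252.2 203.5] [0.5263 0.1825 0.031 ]
ring_center side 0.69 [225.9 190.4] [0.5322 0.1959 0.031 ]
pos [0.5254 0.223  0.2225] R [0.9983 0.0579 0.    ] shift [ 0.0349 -0.0001  0.0127] turn [ 0.     -0.0001  0.005 ]
[-0.8362  0.2152  0.4141  1.6303 -0.089   1.3148 -0.3502]
```

View pics/w2.png

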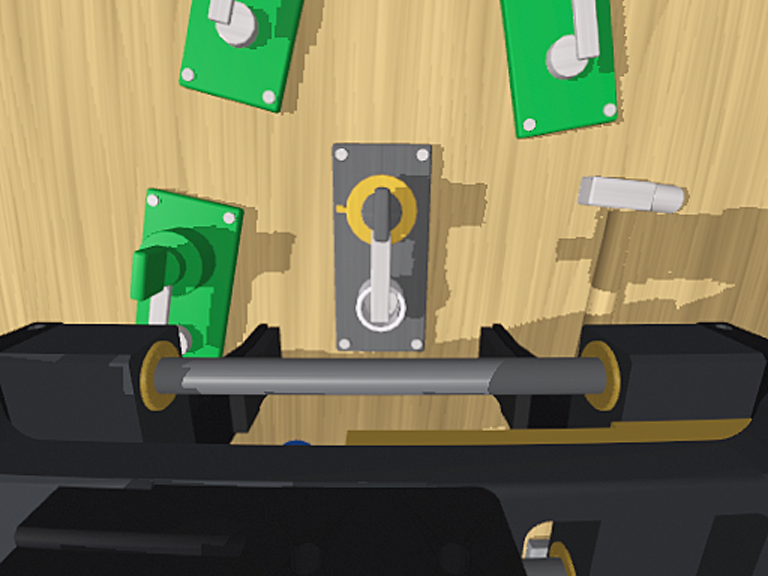

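The dark fixture is at about (382,245) in this crop, with screws at (341,154), (422,155), (417,344) and (344,344), the wing along column 381 and the ring at (381,307). Next I'll fit the pose from the screws and the drum.

```bash
python3 - <<'E'
from h import *
p=eyes.camera("wrist")
S=[atz(p,np.array(q)/1.5,.015) for q in [(341,154),(422,155),(417,344),(344,344)]]
print(np.array(S)); m=np.mean(S,0); v=(S[0]+S[1]-S[2]-S[3]); u=S[1]-S[0]+S[2]-S[3]
print("centre",m,"yaw",np.arctan2(-v[0],v[1]),np.arctan2(u[1],u[0]))
for q,z in [((382,188),.094),((381,241),.094),((380,307),.048),((380,214),.046)]: print(q,atz(p,np.array(q)/1.5,z))
for l,zc in (("knob",.077),("ring",.031),("drum",.04),("keeper_tip",.054),("fixture",.014)):
  for d in eyes.regions_of(p,l)[:3]:
    X=atz(p,d["xy"],zc)
    if abs(X[0]-.525)<.06 and abs(X[1]-.23)<.12:
      ys,xs=np.nonzero(d["region"]); rect=cv2.minAreaRect(np.c_[xs,ys].astype(np.float32))
      print(l,round(d["p"],2),np.round(d["xy"],1),X,len(xs),np.round(rect[0],1),rect[1:],"rectc",atz(p,rect[0],zc))
print(proj(p,[.52,.23,.014]))
E
```

```text
[[0.4859 0.3149 0.015 ]
 [0.5576 0.3183 0.015 ]
 [0.5678 0.1389 0.015 ]
 [0.495  0.1346 0.015 ]]
centre [0.5266 0.2267 0.015 ] yaw 0.053703414062131714 0.0522524385329265
(382, 188) [0.5234 0.2884 0.094 ]
(381, 241) [0.5249 0.2507 0.094 ]
(380, 307) [0.528  0.1857 0.048 ]
(380, 214) [0.5233 0.2667 0.046 ]
knob 0.82 [255.5 159.4] [0.5267 0.2499 0.077 ] 1375 [253. 169.] ((90.0, 26.0), 90.0) rectc [0.5245 0.2385 0.077 ]
ring 0.96 [261.  209.7] [0.5395 0.1736 0.031 ] 444 [252.9 203.3] ((33.65861511230469, 32.12867736816406), 86.18592071533203) rectc [0.5276 0.1824 0.031 ]
ring 0.4 [251.4 157.7] [0.5219 0.2457 0.031 ] 8378 [254. 164.] ((140.0, 66.0), 90.0) rectc [0.5259 0.2374 0.031 ]
drum 0.68 [254.1 148.2] [0.5247 0.2592 0.04  ] 2353 [247.4 163.9] ((46.071258544921875, 97.17131805419922), 14.470293045043945) rectc [0.5171 0.2384 0.04  ]
keeper_tip 0.95 [251.5 158.4] [0.5221 0.2478 0.054 ] 1412 [253.  169.5] ((91.0, 26.0), 90.0) rectc [0.5248 0.2339 0.054 ]
fixture 0.86 [251.6 158.6] [0.5223 0.2422 0.014 ] 8123 [254. 164.] ((138.0, 66.0), 90.0) rectc [0.5261 0.2348 0.014 ]
fixture 0.69 [253.6 159.5] [0.5252 0.2411 0.014 ] 1403 [253.5 169. ] ((27.0, 90.0), 0.0) rectc [0.5258 0.2277 0.014 ]
[[249.466  167.1373]]
```

Two measurements agree: knob axis at (0.524, 0.269), yaw about 0.053. I'll descend over the wing and close gently.

Request:
play_rows:
  motion:
    - [0.12,0,0.1,0,0,0,100]
    - [0.23,0.006,0.3,0,0,0,100]
    - [0.23,0.006,0.5,0,0,0,100]
    - [0.23,0.006,0.65,0,0,0,60]
    - [0.23,0.006,0.65,0,0,0,50]
  squeeze: 8

```text
time: 5.98
ee_pos: [0.5217, 0.2693, 0.0894]
eef_rot: [0.686, 0.728, -0.003, -0.001]
ft_force: [0.8, 0.1, 0.6]
width: 0.0742
```

```bash
cat > t.py <<'E'
from h import *
s=r.read_state();y=Ro.from_quat(s["eef_rot"]).as_matrix()[:,1]
print("t",s["time"],"pos",s["ee_pos"],"head",np.arctan2(y[1],y[0]).round(4),"F",s["ft_force"],"M",s["torque"],"w",s["width"])
E
python3 t.py; python3 - <<'E'
from h import *
go(.524,.2692,.064,.055)
p=eyes.camera("side"); c=np.array(proj(p,[.524,.269,.1])[0],int); save(p,"s1.png",(c[0]-70,c[1]-60,c[0]+70,c[1]+60),4)
E
```

```text
t 5.975 pos [0.5217 0.2693 0.0894] head 0.0591 F [0.8105 0.1432 0.6319] M [-0.1455 -0.0056  0.0213] w 0.07418545768952797
pos [0.5217 0.2693 0.0894] R [ 0.9982  0.059  -0.0048] shift [-0.0009  0.012   0.1271] turn [-0.003   0.0017  0.0026]
```

View pics/s1.png

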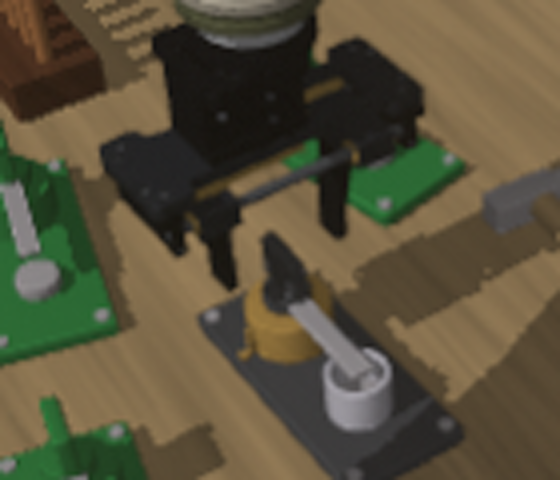

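The fingers straddle the wing, centred on it. Now down and close.

Request:
play_rows:
  motion:
    - [0,0,0.07,0,0,0,40]
    - [0,0,0.14,0,0,0,30]
    - [0,0,0.14,0,0,0,20]
    - [0,0,0.14,0,0,0,5]
    - [0,0,0.14,0,0,0,5]
  squeeze: 8

```text
time: 6.65
ee_pos: [0.5242, 0.2692, 0.065]
eef_rot: [0.686, 0.727, 0.0, 0.0]
ft_force: [-0.4, 0.2, 0.4]
width: 0.0208
```

Request:
play_rows:
  motion:
    - [0,0,0,0,0,0,5]
    - [0,0,0,0,0,0,5]
    - [0,0,0,0,0,0,5]
    - [0,0,0,0,0,0,5]

```text
time: 7.15
ee_pos: [0.5239, 0.2691, 0.0649]
eef_rot: [0.686, 0.727, 0.0, -0.0]
ft_force: [-3.4, -1.1, 6.0]
width: 0.012
```

```bash
python3 t.py; python3 t.py
```

```text
t 7.15 pos [0.5239 0.2691 0.0649] head 0.058 F [-3.4348 -1.0562  5.9515] M [-0.2812  0.7497 -0.0254] w 0.01202562652327027
t 7.15 pos [0.5239 0.2691 0.0649] head 0.058 F [-3.4348 -1.0562  5.9515] M [-0.2812  0.7497 -0.0254] w 0.01202562652327027
```

Request:
play_rows:
  motion:
    - [0,0,0,0,0,-0.012,5]
    - [0,0,0,0,0,-0.025,5]
    - [0,0,0,0,0,-0.025,5]
  squeeze: 12

```text
time: 7.52
ee_pos: [0.524, 0.2692, 0.0649]
eef_rot: [0.672, 0.741, 0.0, -0.0]
ft_force: [-1.3, -0.9, 5.1]
width: 0.0116
```

```bash
python3 t.py
```

```text
t 7.525 pos [0.524  0.2692 0.0649] head 0.0975 F [-1.3018 -0.933   5.1347] M [-0.2172  0.6348 -0.102 ] w 0.01159005356757551
```

Request:
play_rows:
  motion:
    - [0,0,0,0,0,-0.01,5]
    - [0,0,0,0,0,-0.018,5]
    - [0,0,0,0,0,-0.018,5]

```text
time: 7.9
ee_pos: [0.524, 0.2691, 0.0649]
eef_rot: [0.661, 0.75, 0.0, -0.0]
ft_force: [-1.8, 0.1, 6.5]
width: 0.0119
```

```bash
python3 t.py
```

```text
t 7.9 pos [0.524  0.2691 0.0649] head 0.1256 F [-1.801   0.1417  6.5259] M [-0.2474  0.6057 -0.0552] w 0.01185715853897939
```

Request:
play_rows:
  motion:
    - [0,0,0,0,0,-0.01,5]
    - [0,0,0,0,0,-0.02,5]
    - [0,0,0,0,0,-0.02,5]

```text
time: 8.28
ee_pos: [0.5241, 0.2692, 0.0649]
eef_rot: [0.649, 0.76, 0.0, -0.0]
ft_force: [-2.3, -0.5, 5.5]
width: 0.0118
```

```bash
python3 t.py
```

```text
t 8.275 pos [0.5241 0.2692 0.0649] head 0.1571 F [-2.3017 -0.5081  5.4504] M [-0.2557  0.5058 -0.0686] w 0.011794503549159705
```

Request:
play_rows:
  motion:
    - [0,0,0,0,0,-0.01,5]
    - [0,0,0,0,0,-0.02,5]
    - [0,0,0,0,0,-0.02,5]

```text
time: 8.65
ee_pos: [0.5241, 0.2691, 0.0649]
eef_rot: [0.637, 0.771, 0.0, 0.0]
ft_force: [-1.5, -0.5, 5.3]
width: 0.0117
```

```bash
python3 t.py
```

```text
t 8.65 pos [0.5241 0.2691 0.0649] head 0.1886 F [-1.5035 -0.4867  5.2672] M [-0.2224  0.4601 -0.0985] w 0.011712664139592288
```

Request:
play_rows:
  motion:
    - [0,0,0,0,0,-0.01,5]
    - [0,0,0,0,0,-0.016,5]
    - [0,0,0,0,0,-0.016,5]

```text
time: 9.02
ee_pos: [0.5242, 0.2692, 0.0649]
eef_rot: [0.628, 0.778, 0.0, 0.0]
ft_force: [-1.3, -0.2, 5.3]
width: 0.0118
```

```bash
python3 t.py
```

```text
t 9.025 pos [0.5242 0.2692 0.0649] head 0.2137 F [-1.3487 -0.2319  5.3281] M [-0.2422  0.4185 -0.0457] w 0.011760454382802968
```

Request:
play_rows:
  motion:
    - [0,0,0,0,0,-0.01,5]
    - [0,0,0,0,0,-0.02,5]
    - [0,0,0,0,0,-0.02,5]

```text
time: 9.4
ee_pos: [0.5242, 0.2692, 0.0649]
eef_rot: [0.615, 0.788, 0.0, 0.0]
ft_force: [-2.0, -0.5, 5.5]
width: 0.0114
```

```bash
python3 t.py
```

```text
t 9.4 pos [0.5242 0.2692 0.0649] head 0.2452 F [-2.0386 -0.5452  5.5007] M [-0.1742  0.393  -0.0536] w 0.011371830166515436
```

Request:
play_rows:
  motion:
    - [0,0,0,0,0,-0.01,5]
    - [0,0,0,0,0,-0.02,5]
    - [0,0,0,0,0,-0.02,5]

```text
time: 9.78
ee_pos: [0.5243, 0.2692, 0.0649]
eef_rot: [0.603, 0.798, 0.0, 0.0]
ft_force: [-1.3, -0.8, 5.8]
width: 0.012
```

```bash
python3 t.py
```

```text
t 9.775 pos [0.5243 0.2692 0.0649] head 0.2767 F [-1.3062 -0.8226  5.7894] M [-0.1611  0.3296 -0.0194] w 0.012038084534143598
```

Request:
play_rows:
  motion:
    - [0,0,0,0,0,-0.01,5]
    - [0,0,0,0,0,-0.02,5]
    - [0,0,0,0,0,-0.02,5]

```text
time: 10.15
ee_pos: [0.5243, 0.2692, 0.0649]
eef_rot: [0.59, 0.807, 0.0, 0.0]
ft_force: [-0.4, -0.6, 5.6]
width: 0.0119
```

```bash
python3 t.py
```

```text
t 10.15 pos [0.5243 0.2692 0.0649] head 0.308 F [-0.3625 -0.5945  5.6418] M [-0.1347  0.1853 -0.086 ] w 0.011876545493991723
```

Request:
play_rows:
  motion:
    - [0,0,0,0,0,-0.01,5]
    - [0,0,0,0,0,-0.018,5]
    - [0,0,0,0,0,-0.018,5]

```text
time: 10.52
ee_pos: [0.5244, 0.2692, 0.0649]
eef_rot: [0.579, 0.815, 0.001, 0.0]
ft_force: [-0.3, -0.1, 5.2]
width: 0.0119
```

```bash
python3 t.py
```

```text
t 10.525 pos [0.5244 0.2692 0.0649] head 0.3362 F [-0.319  -0.0779  5.1892] M [-0.0895  0.1125 -0.0107] w 0.011897924701584349
```

Request:
play_rows:
  motion:
    - [0,0,0,0,0,-0.01,5]
    - [0,0,0,0,0,-0.02,5]
    - [0,0,0,0,0,-0.02,5]

```text
time: 10.9
ee_pos: [0.5244, 0.2692, 0.0649]
eef_rot: [0.566, 0.824, 0.001, 0.0]
ft_force: [0.4, -0.4, 4.9]
width: 0.0118
```

```bash
python3 t.py
```

```text
t 10.9 pos [0.5244 0.2692 0.0649] head 0.3676 F [ 0.3786 -0.3613  4.8641] M [-0.0112 -0.0222 -0.0628] w 0.011775473870400024
```

Request:
play_rows:
  motion:
    - [0,0,0,0,0,-0.01,5]
    - [0,0,0,0,0,-0.02,5]
    - [0,0,0,0,0,-0.02,5]

```text
time: 11.28
ee_pos: [0.5245, 0.2693, 0.0649]
eef_rot: [0.553, 0.833, 0.001, 0.0]
ft_force: [0.1, 0.5, 4.5]
width: 0.012
```

```bash
python3 t.py
```

```text
t 11.275 pos [0.5245 0.2693 0.0649] head 0.3989 F [0.1075 0.5292 4.4667] M [ 0.0075 -0.1612 -0.1072] w 0.012040563833125184
```

Request:
play_rows:
  motion:
    - [0,0,0,0,0,-0.008,5]
    - [0,0,0,0,0,-0.014,5]
    - [0,0,0,0,0,-0.014,5]

```text
time: 11.65
ee_pos: [0.5245, 0.2693, 0.0649]
eef_rot: [0.544, 0.839, 0.001, 0.0]
ft_force: [1.3, -0.4, 5.1]
width: 0.012
```

```bash
python3 t.py
```

```text
t 11.65 pos [0.5245 0.2693 0.0649] head 0.4208 F [ 1.3116 -0.4142  5.1075] M [ 0.0654 -0.2931 -0.0638] w 0.012027223661552974
```

Request:
play_rows:
  motion:
    - [0,0,0,0,0,-0.01,5]
    - [0,0,0,0,0,-0.02,5]
    - [0,0,0,0,0,-0.02,5]

```text
time: 12.02
ee_pos: [0.5245, 0.2693, 0.0649]
eef_rot: [0.531, 0.848, 0.001, 0.0]
ft_force: [2.4, 0.3, 5.2]
width: 0.0122
```

```bash
python3 t.py; python3 - <<'E'
from h import *
for n in ("side","wrist"):
  p=eyes.camera(n)
  for d in eyes.landmark_of(p,"keeper_tip"):
    X=atz(p,d["xy"],.054); k=X[:2]-[.524,.2692]
    if np.hypot(*k)<.13: print(n,d["p"],X,np.hypot(*k),"ang",np.arctan2(k[0],-k[1]))
E
```

```text
t 12.025 pos [0.5245 0.2693 0.0649] head 0.4523 F [2.3993 0.2743 5.1995] M [ 0.1914 -0.5666 -0.1209] w 0.012207667027879274
side 0.74 [0.5703 0.1832 0.054 ] 0.09765530150793407 ang 0.493711259502356
wrist 0.72 [0.5168 0.2507 0.054 ] 0.019888413284364897 ang -0.37029884248927236
```

Request:
play_rows:
  motion:
    - [0,0,0,0,0,-0.006,5]
    - [0,0,0,0,0,-0.012,5]
    - [0,0,0,0,0,-0.012,5]

```text
time: 12.6
ee_pos: [0.5245, 0.2693, 0.0649]
eef_rot: [0.523, 0.853, 0.001, 0.0]
ft_force: [2.7, 1.2, 5.5]
width: 0.0119
```

```bash
python3 t.py
```

```text
t 12.6 pos [0.5245 0.2693 0.0649] head 0.4709 F [2.7432 1.1744 5.462 ] M [ 0.2176 -0.7183 -0.1548] w 0.011855003701650902
```

Request:
play_rows:
  motion:
    - [0,0,0,0,0,-0.004,5]
    - [0,0,0,0,0,-0.008,5]
    - [0,0,0,0,0,-0.008,5]

```text
time: 12.98
ee_pos: [0.5245, 0.2693, 0.0649]
eef_rot: [0.517, 0.856, 0.001, 0.0]
ft_force: [3.5, 2.3, 4.9]
width: 0.012
```

```bash
python3 t.py
```

```text
t 12.975 pos [0.5245 0.2693 0.0649] head 0.4834 F [3.4636 2.2948 4.9286] M [ 0.2541 -0.7957 -0.2011] w 0.011966601677852812
```

The anticlockwise stop is reached at knob about 0.39, with 0.2 N m. Now back, then clockwise.

Request:
play_rows:
  motion:
    - [0,0,0,0,0,0.06,5]
    - [0,0,0,0,0,0.13,5]
    - [0,0,0,0,0,0.2,5]
    - [0,0,0,0,0,0.26,5]
    - [0,0,0,0,0,0.295,5]

```text
time: 13.6
ee_pos: [0.5238, 0.2691, 0.0648]
eef_rot: [0.701, 0.713, -0.0, -0.0]
ft_force: [-0.2, -0.3, 8.6]
width: 0.0116
```

Request:
play_rows:
  motion:
    - [0,0,0,0,0,0.005,5]
    - [0,0,0,0,0,0.01,5]
    - [0,0,0,0,0,0.01,5]

```text
time: 13.98
ee_pos: [0.5237, 0.2691, 0.0648]
eef_rot: [0.705, 0.709, -0.0, -0.0]
ft_force: [-0.2, 0.3, 9.5]
width: 0.0119
```

```bash
python3 t.py
```

```text
t 13.975 pos [0.5237 0.2691 0.0648] head 0.0046 F [-0.2357  0.2987  9.5056] M [-0.0428  0.0505  0.0374] w 0.011891908627919832
```

Request:
play_rows:
  motion:
    - [0,0,0,0,0,0.01,5]
    - [0,0,0,0,0,0.021,5]
    - [0,0,0,0,0,0.021,5]

```text
time: 14.35
ee_pos: [0.5237, 0.2691, 0.0648]
eef_rot: [0.717, 0.697, -0.0, -0.0]
ft_force: [-0.1, -0.3, 9.7]
width: 0.012
```

```bash
python3 t.py
```

```text
t 14.35 pos [0.5237 0.2691 0.0648] head -0.0285 F [-0.0718 -0.3409  9.7257] M [-0.1025  0.1121  0.0532] w 0.011952505646107461
```

Request:
play_rows:
  motion:
    - [0,0,0,0,0,0.01,5]
    - [0,0,0,0,0,0.021,5]
    - [0,0,0,0,0,0.021,5]

```text
time: 14.72
ee_pos: [0.5236, 0.2691, 0.0648]
eef_rot: [0.728, 0.685, -0.0, -0.0]
ft_force: [-0.4, 0.4, 9.7]
width: 0.012
```

```bash
python3 t.py
```

```text
t 14.725 pos [0.5236 0.2691 0.0648] head -0.0614 F [-0.4193  0.4403  9.7004] M [-0.1513  0.2272  0.0343] w 0.012002217163382302
```

Request:
play_rows:
  motion:
    - [0,0,0,0,0,0.01,5]
    - [0,0,0,0,0,0.021,5]
    - [0,0,0,0,0,0.021,5]

```text
time: 15.1
ee_pos: [0.5236, 0.2691, 0.0648]
eef_rot: [0.74, 0.673, -0.0, -0.0]
ft_force: [-0.9, -0.5, 9.2]
width: 0.0118
```

```bash
python3 t.py
```

```text
t 15.1 pos [0.5236 0.2691 0.0648] head -0.0944 F [-0.8882 -0.4764  9.2306] M [-0.1357  0.2492  0.0418] w 0.011786065078702175
```

Request:
play_rows:
  motion:
    - [0,0,0,0,0,0.01,5]
    - [0,0,0,0,0,0.021,5]
    - [0,0,0,0,0,0.021,5]

```text
time: 15.48
ee_pos: [0.5235, 0.2691, 0.0648]
eef_rot: [0.751, 0.661, -0.0, -0.0]
ft_force: [-1.2, -0.1, 9.9]
width: 0.0122
```

```bash
python3 t.py
```

```text
t 15.475 pos [0.5235 0.2691 0.0648] head -0.1275 F [-1.1549 -0.1103  9.8903] M [-0.1224  0.3806  0.0274] w 0.0122132482427195
```

Request:
play_rows:
  motion:
    - [0,0,0,0,0,0.01,5]
    - [0,0,0,0,0,0.021,5]
    - [0,0,0,0,0,0.021,5]

```text
time: 15.85
ee_pos: [0.5235, 0.2691, 0.0648]
eef_rot: [0.761, 0.648, -0.0, -0.0]
ft_force: [-1.3, -1.1, 10.8]
width: 0.0118
```

```bash
python3 t.py
```

```text
t 15.85 pos [0.5235 0.2691 0.0648] head -0.1604 F [-1.2927 -1.1307 10.8264] M [-0.1189  0.4178  0.0459] w 0.01178931352596798
```

Request:
play_rows:
  motion:
    - [0,0,0,0,0,0.01,5]
    - [0,0,0,0,0,0.021,5]
    - [0,0,0,0,0,0.021,5]

```text
time: 16.23
ee_pos: [0.5234, 0.2692, 0.0648]
eef_rot: [0.772, 0.636, -0.0, -0.0]
ft_force: [-2.4, -1.0, 10.4]
width: 0.0116
```

```bash
python3 t.py
```

```text
t 16.225 pos [0.5234 0.2692 0.0648] head -0.1933 F [-2.3585 -1.0211 10.3552] M [-0.165   0.4916  0.0734] w 0.011622256891811452
```

Request:
play_rows:
  motion:
    - [0,0,0,0,0,0.01,5]
    - [0,0,0,0,0,0.019,5]
    - [0,0,0,0,0,0.019,5]

```text
time: 16.6
ee_pos: [0.5234, 0.2692, 0.0648]
eef_rot: [0.781, 0.624, -0.0, -0.0]
ft_force: [-2.7, -1.1, 10.4]
width: 0.0118
```

```bash
python3 t.py
```

```text
t 16.6 pos [0.5234 0.2692 0.0648] head -0.223 F [-2.651  -1.1196 10.3561] M [-0.1405  0.4803  0.1212] w 0.011771172916925634
```

Request:
play_rows:
  motion:
    - [0,0,0,0,0,0.006,5]
    - [0,0,0,0,0,0.012,5]
    - [0,0,0,0,0,0.012,5]

```text
time: 16.98
ee_pos: [0.5233, 0.2692, 0.0648]
eef_rot: [0.787, 0.617, -0.0, -0.0]
ft_force: [-3.0, -0.4, 9.7]
width: 0.0119
```

```bash
python3 t.py
```

```text
t 16.975 pos [0.5233 0.2692 0.0648] head -0.2416 F [-2.9759 -0.4308  9.6778] M [-0.1437  0.5473  0.1502] w 0.011881695627774256
```

Request:
play_rows:
  motion:
    - [0,0,0,0,0,0.004,5]
    - [0,0,0,0,0,0.008,5]
    - [0,0,0,0,0,0.008,5]

```text
time: 17.35
ee_pos: [0.5233, 0.2692, 0.0648]
eef_rot: [0.791, 0.612, -0.0, -0.0]
ft_force: [-2.1, -0.5, 10.5]
width: 0.012
```

```bash
python3 t.py
```

```text
t 17.35 pos [0.5233 0.2692 0.0648] head -0.2542 F [-2.1322 -0.549  10.5235] M [-0.2159  0.5544  0.1853] w 0.012013023011779108
```

Clockwise stop reached at heading -0.254. Now anticlockwise to just short of the expected second stop, about 0.54.

Request:
play_rows:
  motion:
    - [0,0,0,0,0,-0.1,5]
    - [0,0,0,0,0,-0.2,5]
    - [0,0,0,0,0,-0.3,5]
    - [0,0,0,0,0,-0.39,5]
    - [0,0,0,0,0,-0.44,5]

```text
time: 17.98
ee_pos: [0.5245, 0.2693, 0.0649]
eef_rot: [0.536, 0.844, 0.001, 0.0]
ft_force: [4.1, 1.4, 3.8]
width: 0.0119
```

Request:
play_rows:
  motion:
    - [0,0,0,0,0,-0.015,5]
    - [0,0,0,0,0,-0.032,5]
    - [0,0,0,0,0,-0.032,5]

```text
time: 18.35
ee_pos: [0.5246, 0.2693, 0.0649]
eef_rot: [0.516, 0.856, 0.001, 0.0]
ft_force: [4.8, 1.6, 4.8]
width: 0.012
```

```bash
python3 t.py
```

```text
t 18.35 pos [0.5246 0.2693 0.0649] head 0.486 F [4.8154 1.6136 4.7913] M [ 0.3409 -0.9113 -0.1333] w 0.011968387407840295
```

Request:
play_rows:
  motion:
    - [0,0,0,0,0,-0.006,5]
    - [0,0,0,0,0,-0.012,5]
    - [0,0,0,0,0,-0.012,5]

```text
time: 18.73
ee_pos: [0.5246, 0.2693, 0.0649]
eef_rot: [0.508, 0.861, 0.001, 0.0]
ft_force: [4.7, 2.7, 4.4]
width: 0.0116
```

```bash
python3 t.py;python3 t.py
```

```text
t 18.725 pos [0.5246 0.2693 0.0649] head 0.5045 F [4.7397 2.7106 4.3982] M [ 0.3272 -1.038  -0.0616] w 0.011591404877432265
t 18.725 pos [0.5246 0.2693 0.0649] head 0.5045 F [4.7397 2.7106 4.3982] M [ 0.3272 -1.038  -0.0616] w 0.011591404877432265
```

Request:
play_rows:
  motion:
    - [0,0,0,0,0,-0.01,5]
    - [0,0,0,0,0,-0.019,5]
    - [0,0,0,0,0,-0.019,5]

```text
time: 19.1
ee_pos: [0.5246, 0.2693, 0.0649]
eef_rot: [0.495, 0.869, 0.001, 0.0]
ft_force: [5.7, 2.4, 4.8]
width: 0.0118
```

```bash
python3 t.py
```

```text
t 19.1 pos [0.5246 0.2693 0.0649] head 0.5344 F [5.7003 2.3615 4.7973] M [ 0.378 -1.125 -0.137] w 0.011783973802396073
```

Request:
play_rows:
  motion:
    - [0,0,0,0,0,-0.006,5]
    - [0,0,0,0,0,-0.01,5]
    - [0,0,0,0,0,-0.01,5]

```text
time: 19.48
ee_pos: [0.5247, 0.2693, 0.0649]
eef_rot: [0.489, 0.873, 0.001, 0.0]
ft_force: [5.3, 2.4, 5.1]
width: 0.0119
```

```bash
python3 t.py
```

```text
t 19.475 pos [0.5247 0.2693 0.0649] head 0.5499 F [5.3294 2.3634 5.1248] M [ 0.3855 -1.1486 -0.1946] w 0.011887015384884693
```

Request:
play_rows:
  motion:
    - [0,0,0,0,0,0.11,5]
    - [0,0,0,0,0,0.22,5]
    - [0,0,0,0,0,0.33,5]
    - [0,0,0,0,0,0.43,5]
    - [0,0,0,0,0,0.49,5]

```text
time: 20.1
ee_pos: [0.5234, 0.2691, 0.0648]
eef_rot: [0.781, 0.624, -0.0, -0.0]
ft_force: [-0.9, -0.2, 10.7]
width: 0.0123
```

Request:
play_rows:
  motion:
    - [0,0,0,0,0,0.015,5]
    - [0,0,0,0,0,0.034,5]
    - [0,0,0,0,0,0.034,5]

```text
time: 20.48
ee_pos: [0.5232, 0.2692, 0.0648]
eef_rot: [0.797, 0.604, -0.001, -0.0]
ft_force: [-1.4, -0.7, 9.9]
width: 0.0118
```

```bash
python3 t.py
```

```text
t 20.475 pos [0.5232 0.2692 0.0648] head -0.2729 F [-1.4487 -0.6995  9.9141] M [-0.1333  0.51    0.09  ] w 0.01181582586259052
```

Request:
play_rows:
  motion:
    - [0,0,0,0,0,0.01,5]
    - [0,0,0,0,0,0.019,5]
    - [0,0,0,0,0,0.019,5]

```text
time: 20.85
ee_pos: [0.5232, 0.2692, 0.0648]
eef_rot: [0.806, 0.593, -0.001, -0.0]
ft_force: [-2.1, 0.8, 11.6]
width: 0.0115
```

```bash
python3 t.py
```

```text
t 20.85 pos [0.5232 0.2692 0.0648] head -0.3024 F [-2.1241  0.8471 11.5558] M [-0.0833  0.5286  0.139 ] w 0.011519825947049636
```

Request:
play_rows:
  motion:
    - [0,0,0,0,0,0.005,5]
    - [0,0,0,0,0,0.01,5]
    - [0,0,0,0,0,0.01,5]

```text
time: 21.22
ee_pos: [0.5232, 0.2692, 0.0648]
eef_rot: [0.81, 0.586, -0.001, -0.0]
ft_force: [-2.3, -0.4, 10.7]
width: 0.0118
```

```bash
python3 t.py
```

```text
t 21.225 pos [0.5232 0.2692 0.0648] head -0.318 F [-2.2908 -0.3685 10.667 ] M [-0.125   0.5236  0.1682] w 0.011792930468820793
```

Request:
play_rows:
  motion:
    - [0,0,0,0,0,0.005,5]
    - [0,0,0,0,0,0.005,5]
    - [0,0,0,0,0,-0.1,5]
    - [0,0,0,0,0,-0.2,5]
    - [0,0,0,0,0,-0.3,5]

```text
time: 21.85
ee_pos: [0.524, 0.2691, 0.0649]
eef_rot: [0.649, 0.761, 0.0, -0.0]
ft_force: [1.8, 0.3, 6.9]
width: 0.012
```

Request:
play_rows:
  motion:
    - [0,0,0,0,0,-0.1,5]
    - [0,0,0,0,0,-0.2,5]
    - [0,0,0,0,0,-0.25,5]
    - [0,0,0,0,0,-0.266,5]
    - [0,0,0,0,0,-0.266,5]

```text
time: 22.48
ee_pos: [0.5247, 0.2694, 0.0649]
eef_rot: [0.479, 0.878, 0.001, 0.0]
ft_force: [5.7, 2.8, 4.0]
width: 0.0114
```

```bash
python3 t.py
```

```text
t 22.475 pos [0.5247 0.2694 0.0649] head 0.5708 F [5.7267 2.7905 3.9801] M [ 0.4169 -1.2099 -0.115 ] w 0.011367243803482014
```

Request:
play_rows:
  motion:
    - [0,0,0,0,0,-0.009,5]
    - [0,0,0,0,0,-0.018,5]
    - [0,0,0,0,0,-0.018,5]

```text
time: 22.85
ee_pos: [0.5247, 0.2694, 0.0649]
eef_rot: [0.467, 0.884, 0.001, 0.001]
ft_force: [5.8, 2.6, 4.3]
width: 0.0119
```

```bash
python3 t.py
```

```text
t 22.85 pos [0.5247 0.2694 0.0649] head 0.599 F [5.819  2.5932 4.3161] M [ 0.4452 -1.1876 -0.0739] w 0.011850087909123772
```

Request:
play_rows:
  motion:
    - [0,0,0,0,0,-0.006,5]
    - [0,0,0,0,0,-0.012,5]
    - [0,0,0,0,0,-0.012,5]

```text
time: 23.22
ee_pos: [0.5247, 0.2694, 0.0649]
eef_rot: [0.459, 0.889, 0.001, 0.001]
ft_force: [5.6, 1.5, 5.7]
width: 0.0118
```

```bash
python3 t.py
```

```text
t 23.225 pos [0.5247 0.2694 0.0649] head 0.6178 F [5.5649 1.5096 5.6978] M [ 0.4836 -1.233  -0.0825] w 0.01183314358412142
```

Request:
play_rows:
  motion:
    - [0,0,0,0,0,-0.009,5]
    - [0,0,0,0,0,-0.018,5]
    - [0,0,0,0,0,-0.018,5]

```text
time: 23.6
ee_pos: [0.5248, 0.2694, 0.0649]
eef_rot: [0.446, 0.895, 0.001, 0.001]
ft_force: [6.2, 3.2, 4.0]
width: 0.0117
```

```bash
python3 t.py
```

```text
t 23.6 pos [0.5248 0.2694 0.0649] head 0.6461 F [6.1573 3.1701 3.9612] M [ 0.497  -1.3043 -0.0978] w 0.011697201879351436
```

Request:
play_rows:
  motion:
    - [0,0,0,0,0,-0.01,5]
    - [0,0,0,0,0,-0.019,5]
    - [0,0,0,0,0,-0.019,5]

```text
time: 23.98
ee_pos: [0.5248, 0.2695, 0.0649]
eef_rot: [0.433, 0.902, 0.001, 0.001]
ft_force: [6.0, 1.9, 3.3]
width: 0.0118
```

```bash
python3 t.py
```

```text
t 23.975 pos [0.5248 0.2695 0.0649] head 0.6759 F [6.0491 1.9109 3.2908] M [ 0.4652 -1.3756 -0.0593] w 0.011833708378410404
```

The torque stays low well past the predicted stop, so it is free. Now the quarter turn.

Request:
play_rows:
  motion:
    - [0,0,0,0,0,-0.03,5]
    - [0,0,0,0,0,-0.08,5]
    - [0,0,0,0,0,-0.14,5]
    - [0,0,0,0,0,-0.2,5]
    - [0,0,0,0,0,-0.26,5]

```text
time: 24.6
ee_pos: [0.5252, 0.27, 0.0649]
eef_rot: [0.239, 0.971, 0.001, 0.001]
ft_force: [9.7, 5.3, 0.3]
width: 0.0117
```

```bash
python3 t.py
```

```text
t 24.6 pos [0.5252 0.27   0.0649] head 1.0874 F [9.7006 5.3456 0.3431] M [ 1.0926 -1.9823 -0.0455] w 0.011730083193443852
```

Request:
play_rows:
  motion:
    - [0,0,0,0,0,-0.07,5]
    - [0,0,0,0,0,-0.14,5]
    - [0,0,0,0,0,-0.21,5]
    - [0,0,0,0,0,-0.28,5]
    - [0,0,0,0,0,-0.29,5]

```text
time: 25.22
ee_pos: [0.5254, 0.2708, 0.0649]
eef_rot: [0.014, 1.0, 0.002, 0.002]
ft_force: [10.1, 8.1, -1.4]
width: 0.0116
```

```bash
python3 t.py; python3 -c "
from h import *
print(r.read_state()['joint_positions'])"
```

```text
t 25.225 pos [0.5254 0.2708 0.0649] head 1.5424 F [10.1151  8.0931 -1.4463] M [ 1.6913 -2.3311 -0.09  ] w 0.01164082669220081
[-0.6324  0.3887  0.0967  1.7372 -0.0439  1.0131  1.0227]
```

Request:
play_rows:
  motion:
    - [0,0,0,0,0,0,40]
    - [0,0,0,0,0,0,55]
    - [0,0,0,0,0,0,55]
    - [0,0,-0.1,0,0,0,60]
    - [0,0,-0.3,0,0,0,70]

```text
time: 25.85
ee_pos: [0.5224, 0.2682, 0.1233]
eef_rot: [0.015, 1.0, -0.001, -0.002]
ft_force: [0.1, 0.1, -0.0]
width: 0.054
```

Request:
play_rows:
  motion:
    - [0,0,-0.3,0,0,0.1,85]
    - [0.05,-0.1,-0.35,0,0,0.21,85]
    - [0.05,-0.2,-0.35,0,0,0.32,85]
    - [0.05,-0.3,-0.35,0,0,0.43,85]
    - [0.05,-0.3,-0.35,0,0,0.54,85]

```text
time: 26.48
ee_pos: [0.512, 0.2072, 0.1944]
eef_rot: [0.429, 0.903, -0.0, -0.0]
ft_force: [1.0, 0.3, 0.4]
width: 0.0735
```

```bash
python3 t.py; python3 -c "
from h import *
go(.5285,.185,.18,.053)"
```

```text
t 26.475 pos [0.512  0.2072 0.1944] head 0.684 F [0.9563 0.3092 0.4115] M [-0.0583  0.0183 -0.0153] w 0.07351887898578428
pos [0.512  0.2072 0.1944] R [ 0.7751  0.6319 -0.0009] shift [-0.1381 -0.0064  0.0722] turn [-0.0005  0.0002  0.4017]
```

Request:
play_rows:
  motion:
    - [-0.03,0,0,0,0,0.1,85]
    - [-0.06,0,0,0,0,0.2,85]
    - [-0.1,0,0,0,0,0.3,85]
    - [-0.12,-0.01,0,0,0,0.4,85]
    - [-0.13,-0.01,0,0,0,0.4,85]

```text
time: 27.1
ee_pos: [0.5269, 0.1877, 0.1943]
eef_rot: [0.684, 0.73, -0.0, -0.0]
ft_force: [-0.4, -0.4, 0.3]
width: 0.0738
```

```bash
python3 w.py w3.png; python3 - <<'E'
from h import *
go(.5285,.1845,.021,.053)
for n in ("top","side"):
  p=eyes.camera(n)
  for d in eyes.landmark_of(p,"disc_top")[:2]: print(n,d["p"],d["xy"],atz(p,d["xy"],.06))
  for d in eyes.regions_of(p,"disc_top")[:1]:
    ys,xs=np.nonzero(d["region"]); e=cv2.fitEllipse(cv2.convexHull(np.c_[xs,ys].astype(np.int32))); print("ell",e,atz(p,e[0],.06))
E
```

```text
cam (array([0.5227, 0.256 , 0.3555]), array([ 0.0269, -0.2537, -0.967 ]))
fixture wrist 0.81 [250.9 142.3] [0.5212 0.2302 0.    ]
fixture side 0.89 [224.3 192.5] [0.5379 0.2175 0.    ]
nest wrist 0.79 [254.9 176.5] [0.5293 0.1873 0.014 ]
nest wrist 0.28 [254.7 108.7] [0.5234 0.2725 0.014 ]
nest side 0.86 [227.5 196.8] [0.5312 0.1877 0.014 ]
knob_grip wrist 0.94 [255.7 111. ] [0.5244 0.2672 0.08  ]
knob_grip side 0.9 [205.8 160.9] [0.5217 0.2771 0.08  ]
knob_grip side 0.21 [228.7 197.6] [0.5045 0.1307 0.08  ]
keeper_tip wrist 0.78 [342.  119.2] [0.6203 0.2661 0.054 ]
keeper_tip side 0.69 [238.9 155.4] [0.6212 0.2716 0.054 ]
hub wrist 0.94 [255.3 111.6] [0.5242 0.2679 0.046 ]
hub top 0.52 [198.1 198.3] [0.5209 0.2606 0.046 ]
hub side 0.97 [212.6 174.5] [0.526  0.2537 0.046 ]
ring_center wrist 0.63 [254.5 185.2] [0.5292 0.1795 0.031 ]
ring_center side 0.58 [226.4 193.7] [0.5273 0.185  0.031 ]
pos [0.5272 0.1881 0.1946] R [0.9979 0.0642 0.0001] shift [ 0.2099  0.0024 -0.1272] turn [ 0.     -0.0001  0.0091]
[-0.6912  0.2045  0.3063  1.6925 -0.0646  1.2544 -0.3066]
pos [0.5272 0.1881 0.1946] R [0.9979 0.0642 0.0001] shift [-0.0184  0.0052  0.8678] turn [ 0.     -0.0001  0.0072]
top 0.94 [372.4, 213.8] [ 0.4849 -0.1914  0.06  ]
ell ((372.2119140625, 215.05633544921875), (56.393733978271484, 59.01906204223633), 130.3913116455078) [ 0.4817 -0.1907  0.06  ]
side 0.97 [306.1, 308.8] [ 0.4874 -0.1891  0.06  ]
ell ((305.1261901855469, 314.7980651855469), (72.83688354492188, 79.48101043701172), 123.7010498046875) [ 0.4781 -0.1977  0.06  ]
```

View pics/w3.png

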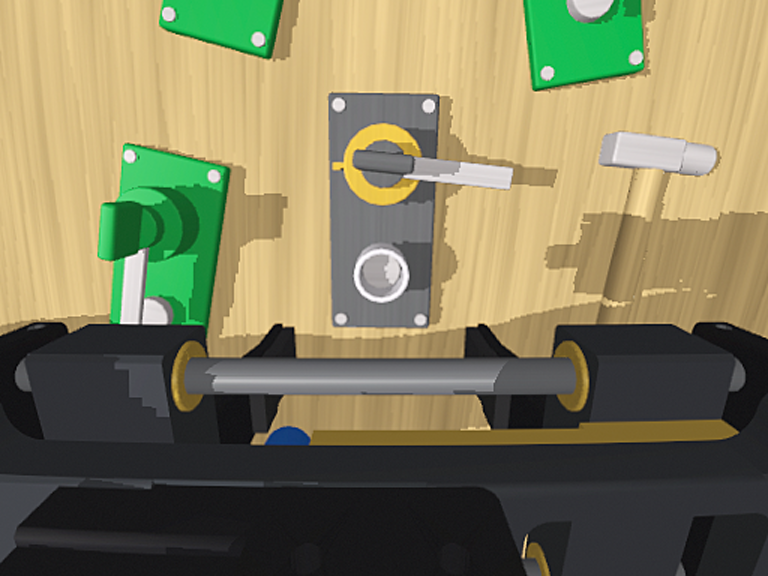

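The keeper is well clear, with its tip at (512,178), and the ring stands alone on its nest with its rim at (381,274). Now I'll descend over the ring and grip it.

Request:
play_rows:
  motion:
    - [-0.018,0.005,0.2,0,0,0.007,72]
    - [-0.018,0.005,0.45,0,0,0.007,72]
    - [-0.018,0.005,0.65,0,0,0.007,72]
    - [-0.018,0.005,0.8,0,0,0.007,72]
    - [-0.018,0.005,0.863,0,0,0.007,72]

```text
time: 29.08
ee_pos: [0.5275, 0.1842, 0.0204]
eef_rot: [0.688, 0.726, -0.001, -0.0]
ft_force: [-0.4, -0.5, 0.5]
width: 0.0629
```

Request:
play_rows:
  motion:
    - [0,0,0,0,0,0,72]
    - [0,0,0,0,0,0,60]
    - [0,0,0,0,0,0,45]
    - [0,0,0,0,0,0,40]
    - [0,0,0,0,0,0,40]
  squeeze: 10

```text
time: 29.7
ee_pos: [0.5288, 0.1849, 0.0227]
eef_rot: [0.688, 0.726, 0.001, 0.0]
ft_force: [-2.0, -0.3, 6.3]
width: 0.0427
```

Request:
play_rows:
  motion:
    - [0,0,0,0,0,0,40]
    - [0,0,0,0,0,0,40]
    - [0,0,0,0,0,0,40]
  squeeze: 12

```text
time: 30.08
ee_pos: [0.5288, 0.1848, 0.0227]
eef_rot: [0.688, 0.726, 0.001, 0.0]
ft_force: [-1.1, -0.4, 7.2]
width: 0.0427
```

```bash
python3 t.py
```

```text
t 30.075 pos [0.5288 0.1848 0.0227] head 0.0533 F [-1.1232 -0.4442  7.1523] M [-0.185   0.3343  0.0398] w 0.042678009591199474
```

Request:
play_rows:
  motion:
    - [0,0,-0.03,0,0,0,40]
    - [0,0,-0.1,0,0,0,40]
    - [0,0,-0.25,0,0,0,40]
    - [0,0,-0.45,0,0,0,40]
    - [0,0,-0.6,0,0,0,40]

```text
time: 30.7
ee_pos: [0.5288, 0.1845, 0.1445]
eef_rot: [0.688, 0.726, 0.001, 0.0]
ft_force: [1.0, 0.0, -1.0]
width: 0.0425
```

```bash
python3 t.py; python3 - <<'E'
from h import *
go(.485,-.190,.155,.053)
a=eyes.camera("side"); b=eyes.camera("wrist"); c=np.array(proj(a,[.529,.185,.12])[0],int)
im1=cv2.resize(a["image"][c[1]-50:c[1]+50,c[0]-65:c[0]+65],(520,400)); im2=cv2.resize(b["image"],(533,400))
cv2.imwrite("pics/l1.png",cv2.resize(np.hstack([im1,im2]),(800,304))[:,:,::-1])
E
```

```text
t 30.7 pos [0.5288 0.1845 0.1445] head 0.053 F [ 1.034   0.0292 -1.0494] M [-0.0688  0.0433  0.0349] w 0.042527081622079875
pos [0.5288 0.1845 0.1445] R [0.9986 0.053  0.0016] shift [-1.8584 -0.3177 -0.0545] turn [ 0.001  -0.0005 -0.    ]
```

View pics/l1.png

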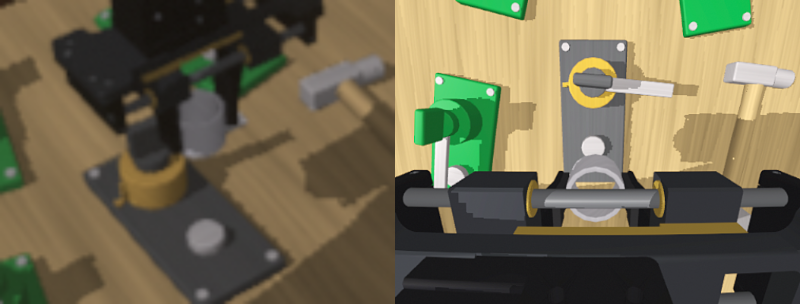

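The ring is held upright between the jaws and the boss at (206,235) is bare. Now carry it to the turntable.

Request:
play_rows:
  motion:
    - [-0.15,-0.03,-0.05,0,0,0,40]
    - [-0.36,-0.06,-0.05,0,0,0,40]
    - [-0.58,-0.1,-0.05,0,0,0,40]
    - [-0.8,-0.14,-0.05,0,0,0,40]
    - [-1,-0.17,-0.05,0,0,0,40]

```text
time: 31.42
ee_pos: [0.5043, -0.0186, 0.1516]
eef_rot: [0.688, 0.725, -0.0, -0.0]
ft_force: [0.0, -0.2, -1.7]
width: 0.0427
```

Request:
play_rows:
  motion:
    - [-0.2,-0.03,0,0,0,0,40]
    - [-0.4,-0.07,0,0,0,0,40]
    - [-0.6,-0.1,0,0,0,0,40]
    - [-0.78,-0.13,0,0,0,0,40]
    - [-0.86,-0.15,0,0,0,0,40]

```text
time: 32.05
ee_pos: [0.4834, -0.1923, 0.1516]
eef_rot: [0.689, 0.725, -0.0, -0.0]
ft_force: [0.2, 0.4, -2.6]
width: 0.0429
```

Request:
play_rows:
  motion:
    - [0,0,0,0,0,0,40]
    - [0,0,0.05,0,0,0,40]
    - [0,0,0.1,0,0,0,40]

```text
time: 32.42
ee_pos: [0.4845, -0.1888, 0.1309]
eef_rot: [0.687, 0.726, 0.0, -0.0]
ft_force: [0.3, 0.4, -3.0]
width: 0.043
```

```bash
python3 t.py; python3 - <<'E'
from h import *
go(.485,-.190,.069,.053)
a=eyes.camera("side"); b=eyes.camera("wrist"); s=r.read_state()["ee_pos"]
for n,p in (("side",a),("wrist",b)):
  for l,z in (("ring_center",s[2]-.0087+.017),("disc_top",.06)):
    for d in eyes.landmark_of(p,l)[:2]: print(n,l,round(d["p"],2),np.round(d["xy"]),atz(p,d["xy"],z))
c=np.array(proj(a,[s[0],s[1],.1])[0],int)
im1=cv2.resize(a["image"][c[1]-50:c[1]+50,c[0]-65:c[0]+65],(520,400)); im2=cv2.resize(b["image"],(533,400))
cv2.imwrite("pics/l2.png",cv2.resize(np.hstack([im1,im2]),(800,304))[:,:,::-1])
E
```

```text
t 32.425 pos [ 0.4845 -0.1888  0.1309] head 0.0555 F [ 0.29   0.418 -2.997] M [-0.0795  0.0127  0.0184] w 0.042950641210880436
pos [ 0.4845 -0.1888  0.1309] R [ 0.9985  0.0554 -0.0003] shift [-0.0066  0.0021  0.3096] turn [-0.0002 -0.0004  0.0016]
side ring_center 0.62 [306. 288.] [ 0.4819 -0.1817  0.1386]
side disc_top 0.74 [306. 310.] [ 0.485  -0.1912  0.06  ]
side disc_top 0.54 [307. 289.] [ 0.5157 -0.1563  0.06  ]
wrist disc_top 0.84 [251. 206.] [ 0.4824 -0.1946  0.06  ]
```

View pics/l2.png

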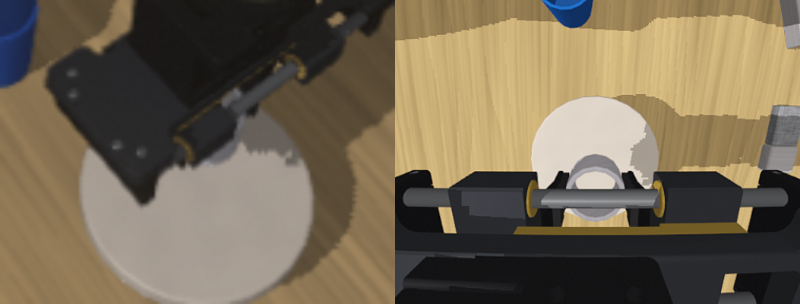

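Ring above the disc's middle. Lower it gently.

Request:
play_rows:
  motion:
    - [-0.015,0,0.08,0,0,0,40]
    - [-0.015,0,0.16,0,0,0,40]
    - [-0.015,0,0.23,0,0,0,40]
    - [-0.015,0,0.27,0,0,0,40]
    - [-0.015,0,0.28,0,0,0,40]

```text
time: 33.35
ee_pos: [0.4842, -0.1933, 0.0752]
eef_rot: [0.688, 0.726, -0.0, -0.0]
ft_force: [0.5, 0.0, -1.8]
width: 0.0428
```

Request:
play_rows:
  motion:
    - [0,0,0.005,0,0,0,40]
    - [0,0,0.01,0,0,0,40]
    - [0,0,0.015,0,0,0,40]
    - [0,0,0.02,0,0,0,40]
    - [0,0,0.02,0,0,0,40]

```text
time: 33.98
ee_pos: [0.4845, -0.1933, 0.0719]
eef_rot: [0.688, 0.726, 0.0, -0.0]
ft_force: [0.4, 0.3, -2.3]
width: 0.0426
```

```bash
python3 t.py
```

```text
t 33.975 pos [ 0.4845 -0.1933  0.0719] head 0.0533 F [ 0.3935  0.3119 -2.2696] M [-0.0762  0.0762  0.019 ] w 0.04257788298468895
```

Request:
play_rows:
  motion:
    - [0,0,0.005,0,0,0,40]
    - [0,0,0.01,0,0,0,40]
    - [0,0,0.014,0,0,0,40]
    - [0,0,0.014,0,0,0,40]

```text
time: 34.48
ee_pos: [0.4844, -0.1933, 0.069]
eef_rot: [0.688, 0.726, -0.0, -0.0]
ft_force: [-0.2, 0.4, -1.3]
width: 0.0423
```

```bash
python3 t.py
```

```text
t 34.475 pos [ 0.4844 -0.1933  0.069 ] head 0.0532 F [-0.2051  0.3577 -1.349 ] M [-0.1421  0.0241  0.0415] w 0.04234658329693018
```

Request:
play_rows:
  motion:
    - [0,0,0.004,0,0,0,40]
    - [0,0,0.007,0,0,0,40]
    - [0,0,0.007,0,0,0,40]

```text
time: 34.85
ee_pos: [0.4845, -0.1934, 0.0687]
eef_rot: [0.688, 0.726, 0.0, -0.0]
ft_force: [-4.7, 1.6, 12.3]
width: 0.043
```

```bash
python3 t.py
```

```text
t 34.85 pos [ 0.4845 -0.1934  0.0687] head 0.053 F [-4.6976  1.5916 12.3242] M [0.3995 1.3259 0.0671] w 0.043004588212918006
```

In contact (12 N). I'll ease off slightly, open, and rise straight up.

Request:
play_rows:
  motion:
    - [0,0,-0.003,0,0,0,44]
    - [0,0,-0.003,0,0,0,55]
    - [0,0,-0.003,0,0,0,70]
    - [0,0,-0.003,0,0,0,85]
    - [0,0,-0.003,0,0,0,85]
  squeeze: 5

```text
time: 35.48
ee_pos: [0.4845, -0.1933, 0.0683]
eef_rot: [0.688, 0.726, -0.0, -0.0]
ft_force: [0.2, -0.0, -0.3]
width: 0.069
```

Request:
play_rows:
  motion:
    - [0,0,-0.02,0,0,0,85]
    - [0,0,-0.1,0,0,0,85]
    - [0,0,-0.25,0,0,0,85]
    - [0,0,-0.45,0,0,0,85]
    - [0,0,-0.6,0,0,0,85]

```text
time: 36.1
ee_pos: [0.4848, -0.1937, 0.1912]
eef_rot: [0.688, 0.726, 0.001, 0.001]
ft_force: [0.1, 1.3, 0.0]
width: 0.0741
```

Request:
play_rows:
  motion:
    - [0.2,0,0,0,0,0,85]
    - [0.4,0,0,0,0,0,85]
    - [0.6,0,0,0,0,0,85]
    - [0.6,0,0,0,0,0,85]

```text
time: 36.6
ee_pos: [0.4783, -0.0706, 0.1894]
eef_rot: [0.686, 0.727, 0.001, 0.0]
ft_force: [0.2, -0.3, 0.8]
width: 0.0738
```

```bash
python3 t.py; python3 - <<'E'
from h import *
a=eyes.camera("side"); b=eyes.camera("top")
for n,p in (("side",a),("top",b)):
  for l,z in (("ring_center",.077),("disc_top",.06),("keeper_tip",.054),("tumbler",0)):
    for d in eyes.landmark_of(p,l)[:2]: print(n,l,round(d["p"],2),np.round(d["xy"]),atz(p,d["xy"],z))
im1=cv2.resize(a["image"][150:384,130:400],(461,400)); im2=cv2.resize(b["image"][60:300,80:440],(600,400))
cv2.imwrite("pics/f.png",cv2.resize(np.hstack([im1,im2]),(800,302))[:,:,::-1])
E
```

```text
t 36.6 pos [ 0.4783 -0.0706  0.1894] head 0.058 F [ 0.1982 -0.3293  0.8217] M [-0.113  0.075 -0.006] w 0.07378190429065885
side ring_center 0.86 [305. 305.] [ 0.4844 -0.1864  0.077 ]
side disc_top 0.61 [306. 314.] [ 0.4812 -0.1969  0.06  ]
side disc_top 0.31 [331. 203.] [ 0.711  -0.0083  0.06  ]
side keeper_tip 0.94 [162. 240.] [0.3219 0.1239 0.054 ]
side keeper_tip 0.72 [232. 127.] [0.6716 0.3943 0.054 ]
side tumbler 0.65 [241. 271.] [ 0.4448 -0.014   0.    ]
top keeper_tip 0.83 [250. 277.] [0.3211 0.1204 0.054 ]
top keeper_tip 0.82 [138. 246.] [0.3934 0.4086 0.054 ]
top tumbler 0.74 [301. 232.] [ 0.4424 -0.0119  0.    ]
```

View pics/f.png

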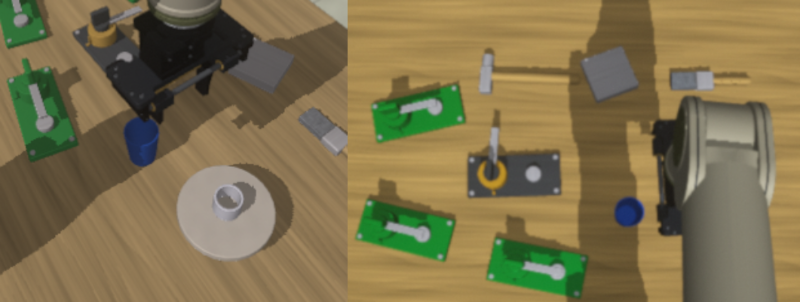

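The ring stands upright near the disc's middle at (228,201) in the left view. The keeper points well clear at (494,140) in the right view and the bystanders are in place.

```bash
python3 -c "
from h import *
print(job.close_job())"
```

```text
the job is handed in; nothing more can be done
None
```

The keeper is free and turned clear, and the ring stands upright near the middle of the turntable. I handed the job in at about 37 s on the robot's clock.

- **Freeing the keeper:** I rocked the wing knob anticlockwise, clockwise, anticlockwise, clockwise, then anticlockwise. On each of the first four strokes I pressed on the stop with about 0.17–0.20 N m at the wrist, which puts the drum twist at roughly 0.04 rad (2.3°). On the fifth stroke it turned past where the next stop was expected with only drag left. I did not see it give way as a distinct event.
- **Clearing the ring:** I turned the knob on to about 1.49 rad. In the last picture the keeper points to the fixture's +x side, well away from the nest.
- **Moving the ring:** I lifted it off the boss and lowered it onto the turntable until it touched, at about 12 N. Then I opened the jaws and backed away.

**Last checks:**
- The pictures show the ring upright at about (0.484, -0.186). Estimates of the disc centre run from -0.189 to -0.198 in y, so the ring is 3 to 12 mm off centre.
- The gripper is clear of everything, with under 1 N at the wrist.
- The tumbler, hammer, block, brush and green fixtures look unmoved.
- The torque readings were noisy by about 0.03 N m, so the drum twist is an estimate.
- The jaws read 42.7 mm on the 44 mm ring. I did not find out why, but the ring did not slip.

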